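# Pump up the bench pressure unit until its pin stands out

### The arm

A 7-joint arm with a two-finger parallel gripper is mounted at the origin on a cart in front of the work surface, level with it; the furniture and walls round the work are solid. World frame = base frame: x ahead of the robot, y to its left, z up, the work surface at z = 0. Lengths are in mm, angles in rad, forces in N, time in s.
With the tool pointing down it reaches from about 400 to 850 mm from the base axis. Payload 4.4 kg.
Tool frame: the origin (TCP) lies at the very end of the fingers, on their centre line; the grasp point (between the pads) lies 19 mm behind it; z points along the fingers, y is the direction in which the jaws open and shut (so a half turn about z gives the same grasp; the last joint's range is limited). The gripper opens to 94 mm and grips with 3 to 60 N. Pads are 16 mm wide; open, the fingers measure 119 mm over their backs; the gripper's body (75 mm by 177 mm) begins 78 mm behind the grasp point.
Start: joints at [1.188, 0.628, 0.038, 1.517, -0.027, 0.996, -0.02], TCP at [202.522, -617.659, 183.078] pointing down, gripper open.
Joint ranges: [-3.06, 3.06], [-0.37, 2.12], [-1.25, 1.32], [0.18, 2.47], [-1.1, 4.24], [0.23, 1.98], [-2.94, 2.94]. Speed limits (rad/s): [2.57, 2.57, 3.14, 3.14, 3.14, 3.14, 3.14].

### API

Orientations are given as a unit quaternion [x, y, z, w].
In Python, from cell import readout, imaging, ticket, nets gives the robot as it stands.
- The arm moves only by the tool move_arm, never from a script. Its argument "series" is a list of rows, each a list of 7 numbers: the turn, a rotation vector about the tool's x, y, z each as a share of 360 degrees, from -1 to 1, then the shift along the tool's x, y, z each as a share of 0.15 m, from -1 to 1, then the closure, from -1 (fully open) to 1 (shut). A call has 1 to 20 rows; each row is the pose to reach, as a shift and turn from the pose measured when the call began, along the tool's axes at that moment, turning the shorter way round; what a row does not reach only later rows make up. A row lasts 1/12 s, in which the tool goes at most 41.7 mm and 7.16 degrees, less where a joint would pass 70% of its speed; a pose out of reach is approached as far as the arm can. A call with a number of a shift or a turn outside -1 to 1 is refused whole. A call with a gripper value outside its range is refused whole. The fingers move at their own pace and stop on an object; "newtons" is the grip in N (left out, the last holds). Time passes only in rows, so rows that repeat a pose let the fingers close. It gives the time, the measured TCP pose, the force and the opening at its end, in the units of the state.
- readout.read_state(): the state, without advancing time (a new reading comes with each control period).
- imaging.capture(name): name is "scene" or "side" or "wrist"; returns a dict with "frame" (384x512x3 uint8, red, green, blue), "mtx" (3x3 intrinsics, pixels), "R" (3x3) and "t" (3): a world point X has camera coordinates R X + t. Camera axes: x right, y down, z forward; pixel columns grow to the right and rows downward; lengths in mm; the calibration is good to about 2 mm. A picture is of the moment at which its call begins. There is no depth.
- ticket.job_done(): hands the job in, once; it reports no verdict.
Trained networks look in a picture, given as the dict that the camera call returned (one of the last four; its "shot" number tells which), for a name from the list of things; names that differ only in an ending like _2 or _b are one class to them, and where a whole thing is asked for, a point or a joint stands for the part that bears it (a point fixed in the world has none). Each returns a list of dicts, best first, with "confidence" (0 to 1); they miss things now and then, are a little off and sometimes report something else, mostly with a low value. They report only what shows in the picture. A call takes as long as a camera call. They do not tell look-alikes from the thing itself.
- nets.regions_of(picture, query): "region" (384x512 bool, what is visible of it).
- nets.pinpoint(picture, query): "point" ([x, y, z] in mm, in the coordinates of the camera as it stood for that picture, good to about 4 mm: a listed point, or the origin of a listed thing).
The state is a dict: "time_s": time; "qpos": joint angles; "qd": joint speeds; "joint_torque": joint torques, N m; "tcp_pos": TCP position; "tcp_rot": TCP orientation; "contact_force": force on the tool from outside, world axes, zero at the start; "ft_torque": the same for the moment, N m; "opening": finger opening in mm.
Only numpy, scipy, OpenCV 4.12 (cv2) and the standard library are available. Lean on these libraries where they do the work, as an engineer would, in place of code of your own. Each camera call takes 0.05 s, during which the arm holds its last target.

### The job

Charge the grey hand-pump unit on the bench: first push the vent tab away from you along its guides until it is shut, then press the plunger knob right down and let it spring fully back up, again and again, until the indicator pin beside it stands fully out and rises no more. Push and press with the fingertips only: do not grip, lift or shift the unit, do not ram the knob, do not touch the pin, and leave the vial, the marker and the hex key where they are.

Things in the scene. Friction and masses are not known exactly. Their poses are not given: they have to be found in the camera images.
- pump_unit: Loose, heavy (about 2 kg) grey box on a dark base plate 130 x 200 mm with rubber feet and an aluminium deck 85 mm above the bench. Origin: centre of its underside. Axes: x to its rear (its front, with the vent slots in the paint, is the -x side), y to its left, z up. On the deck: plunger at (0, 60) mm, indicator pin at (30, -20) mm, vent tab at y = -65 mm.
- plunger_top (a point): Centre of the top of the plunger knob, a black mushroom knob 42 mm across on a 14 mm steel stem; its top is 130 mm above the bench when it is up, and the underside of the cap clears the deck by 28 mm.
- plunger (a joint): Travel of the plunger in m: 0 = fully up, 0.018 = fully down. A spring brings it back up: 4 N at the top, 9 N at the bottom, plus a few newtons when moved fast. A stroke counts if it goes down past about 0.015 and comes fully back up. The pin rises only while the knob comes back up.
- pin_top (a point): Centre of the top of the indicator pin, a 10 mm steel rod standing upright in a steel bushing 8 mm high on the deck, 85 mm from the plunger's axis.
- pin (a joint): Rise of the pin in m: at 0 it stands 3 mm out of its bushing, fully out is 0.040 (43 mm out, a thin dark ring low on the pin in view). It starts between 0 and 0.016 and rises about 0.008 a full stroke (the first stroke may give less), by a ratchet: it never sinks back. Further strokes after it is fully out change nothing.
- vent_tab (a point): Centre of the upper part of the vent tab, a black upright tab 10 mm thick (unit x), 30 mm wide (unit y), which stands 30 mm above the deck; this point is 20 mm above the deck and moves with the tab.
- vent (a joint): Position of the vent slide in m along the unit's +x axis: 0 = open (tab nearest the unit's front), 0.030 = shut against its stop; it starts between 0 and 0.006, takes about 2 N and stays where it is left.
- vial: Capped glass vial, 27 mm across, 61 mm high, standing loose to the left of the unit. Origin: centre of its underside.
- marker: Marker pen, 17 x 139 mm, lying loose in front of the unit. Origin: centre of its underside.
- hexkey: Bent hex key, 33 x 93 x 6 mm, lying loose to the right of the unit. Origin: centre of its underside.
Not all that is in view belongs to the job. Several things have the shape of the vial; the one meant has the colours described above.

How it is judged (in metres and radians):
On the way, in this order (a step that is already met when the one before it is completed fails the run):
1. the vent tab is pushed shut (value of joint vent above 0.026 m and value of joint plunger below 0.004 m), for 0.1 s.
2. the plunger is pressed down (value of joint plunger above 0.011 m), for 0.02 s.
3. the pin stands fully out and the plunger is back up (value of joint pin above 0.0375 m and value of joint plunger below 0.002 m), for 0.2 s.
At the end, for the whole second after the job is handed in: The pin is out by at least 37.5 of its 40 mm, the plunger is back up within 2 mm, the vent is at least 26 of 30 mm shut, the unit stands level within 25 mm of where it was, and the vial (upright), marker and hex key are within 30 mm of where they were (all of step 3 and value of joint vent above 0.026 m and distance of pump_unit from where it was at the start of the episode below 0.025 m and angle between pump_unit's own z axis and vertical below 0.05 rad and distance of each of vial, marker, hexkey from where it was at the start of the episode below 0.03 m and angle between vial's own z axis and vertical below 0.2 rad); the robot touches nothing.
It fails at once if the plunger is pumped with the vent open (value of joint plunger above 0.006 m and value of joint vent below 0.022 m).
It fails at once if the pin is touched by the robot (contact force between any of the fingers, the arm and pin above 0.5 N).
It fails at once if the plunger is gripped or rammed (over 35 N) (contact force between the fingers and plunger above 35 N).
It fails at once if the unit is lifted, tipped or shoved along (height (world z) of pump_unit above 0.008 m or angle between pump_unit's own z axis and vertical above 0.1 rad or distance of pump_unit from where it was at the start of the episode above 0.04 m).
It fails at once if a bystander is lifted or knocked away (height (world z) of any of vial, marker, hexkey above 0.02 m or distance of any of vial, marker, hexkey from where it was at the start of the episode above 0.05 m).
It also fails if it takes over 51 s, if anything falls off the work surface, if the arm or the gripper's body presses on something with over 40 N, if the wrist force passes 120 N, or if a joint passes its speed limit or range.

## Working session

There is one attempt and no reset: what is moved stays moved. The work goes in short steps, Python scripts to look and compute and a tool call to move; the robot and the scene stay as the last step left them, time stands still between calls to the robot, and variables do not carry over. Pictures are saved under pics/ and viewed, and the job is handed in when it is done.

Besides the shell and the picture viewer there is one more tool, called after "Request:" as name([rows], argument=value, ...), one row to a line, values as JSON. move_arm: Moves the arm, as the interface text tells. Its arguments: {"type":"object","properties":{"series":{"type":"array"},"newtons":{"type":"number"}},"required":["series"]}

```bash
mkdir -p pics; cat > h.py <<'E'
import numpy as np,cv2
from cell import readout,imaging,ticket,nets
from scipy.spatial.transform import Rotation as Ro
def cap(n,f):
    p=imaging.capture(n); cv2.imwrite('pics/'+f+'.png',cv2.cvtColor(p['frame'],cv2.COLOR_RGB2BGR)); return p
def w(p,c): return np.array(p['R']).T@(np.array(c)-np.array(p['t']))
def find(p,q):
    return [(round(d['confidence'],2),w(p,d['point']).round(1).tolist()) for d in nets.pinpoint(p,q)[:3]]
def proj(p,X):
    c=np.array(p['R'])@np.array(X)+np.array(p['t']); u=np.array(p['mtx'])@c; return (u[:2]/u[2]).round(1)
E
python3 - <<'E'
from h import *
s=readout.read_state(); print(s['time_s'],s['tcp_pos'],s['tcp_rot'],s['contact_force'],s['opening'])
for n in ['scene','side']:
    p=cap(n,n+'0')
    for q in ['pump_unit','plunger_top','pin_top','vent_tab','vial','marker','hexkey']: print(n,q,find(p,q))
print(readout.read_state()['time_s'])
E
```

```text
0.0 [ 202.3474381  -616.99719862  182.19727034] [ 9.87477643e-01  1.57756488e-01 -1.47265409e-04 -8.78977487e-04] [ 0.16727762 -0.53937018 -0.87311686] 94.25550771997082
scene pump_unit [(0.81, [521.8, -3.5, 1.0])]
scene plunger_top [(0.78, [536.6, 56.2, 131.7])]
scene pin_top [(0.27, [518.8, -5.7, 3.4])]
scene vent_tab [(0.59, [496.1, -62.7, 103.1]), (0.52, [535.4, 59.2, 132.1])]
scene vial [(0.89, [461.1, 160.9, 5.2]), (0.78, [663.9, 140.5, -1.9]), (0.64, [593.5, 193.7, 1.1])]
scene marker [(0.84, [403.3, -3.4, 0.8]), (0.58, [535.9, 53.6, 129.4])]
scene hexkey [(0.61, [487.9, -144.9, -0.6])]
side pump_unit [(0.68, [519.4, -2.7, 3.7])]
side plunger_top [(0.63, [491.3, -62.6, 106.1])]
side pin_top []
side vent_tab [(0.45, [492.8, -63.3, 101.8])]
side vial [(0.61, [457.2, 160.1, -1.0]), (0.56, [665.5, 140.6, -2.6]), (0.55, [517.6, 216.0, 2.0])]
side marker [(0.89, [405.6, -7.2, -1.1])]
side hexkey [(0.65, [492.4, -148.8, -0.7]), (0.33, [491.0, -62.7, 102.5])]
0.8
```

View pics/scene0.png

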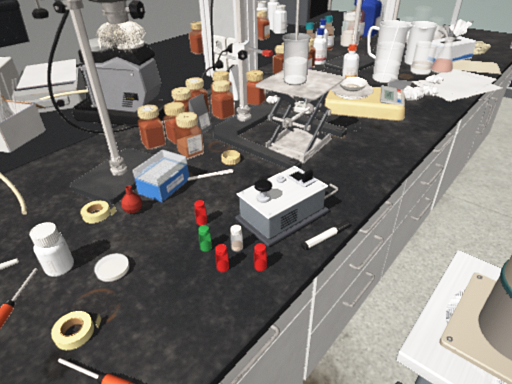

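View pics/side0.png

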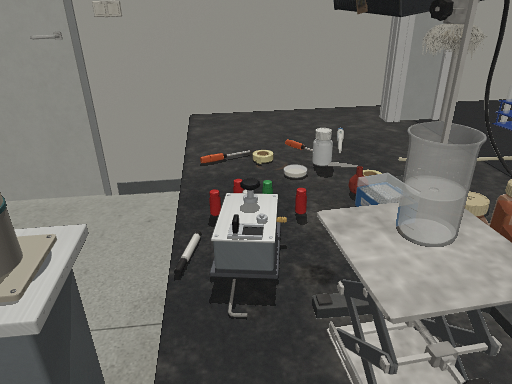

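Bystander vial candidates: red ones at (201,212), (222,257) and (260,256), green at (205,238), white-capped glass at (237,238) in the scene view. The white-capped one looks like the vial meant, but I won't go near any of them. The unit is yawed about -15°. I'll move over there with the gripper closed.

Request:
move_arm([
  [0,0,0,0.2,-0.2,-0.1,1],
  [0,0,0,0.4,-0.4,-0.12,1],
  [0,0,0,0.6,-0.6,-0.12,1],
  [0,0,0,0.8,-0.8,-0.12,1],
  [0,0,0,0.95,-1,-0.12,1],
  [0,0,0,0.95,-1,-0.12,1],
])

```text
time_s: 1.3
tcp_pos: [295.2, -422.1, 201.2]
tcp_rot: [0.987, 0.163, 0.001, -0.003]
contact_force: [-1.3, 0.8, -0.5]
opening: 57.7
```

Request:
move_arm([
  [0,0,0,0.2,-0.2,0,1],
  [0,0,0,0.4,-0.4,0,1],
  [0,0,0,0.6,-0.6,0,1],
  [0,0,0,0.8,-0.8,0,1],
  [0,0,0,0.95,-1,0,1],
  [0,0,0,0.95,-1,0,1],
])

```text
time_s: 1.8
tcp_pos: [384.6, -227.5, 202.7]
tcp_rot: [0.986, 0.167, 0.002, -0.004]
contact_force: [0.1, 0.4, -0.1]
opening: 17.7
```

Request:
move_arm([
  [0,0,0.02,0.2,-0.2,-0.1,1],
  [0,0,0.04,0.4,-0.4,-0.2,1],
  [0,0,0.06,0.5,-0.6,-0.3,1],
  [0,0,0.08,0.5,-0.7,-0.4,1],
  [0,0,0.092,0.5,-0.7,-0.4,1],
  [0,0,0.092,0.5,-0.7,-0.4,1],
])

```text
time_s: 2.3
tcp_pos: [421.8, -103.0, 265.2]
tcp_rot: [0.993, -0.12, 0.002, -0.005]
contact_force: [-1.3, -0.2, -0.4]
opening: 1.0
```

```bash
python3 - <<'E'
from h import *
s=readout.read_state(); print(s['time_s'],s['tcp_pos'],Ro.from_quat(s['tcp_rot']).as_matrix().round(3),s['contact_force'],s['opening'])
p=cap('wrist','wr1')
for q in ['pump_unit','plunger_top','pin_top','vent_tab','vial']: print(q,find(p,q))
E
```

```text
2.3 [ 421.79369963 -103.02710525  265.2478124 ] [[ 0.971 -0.238  0.006]
 [-0.238 -0.971  0.009]
 [ 0.003 -0.01  -1.   ]] [-1.26975624 -0.20588933 -0.43749457] 0.9552531029036
pump_unit [(0.83, [520.4, -5.4, -1.2])]
plunger_top [(0.74, [531.7, 59.7, 125.4])]
pin_top [(0.57, [549.4, -28.9, 93.6])]
vent_tab [(0.75, [496.2, -66.8, 101.9]), (0.45, [549.3, -27.8, 94.3])]
vial [(0.93, [514.0, 216.0, -3.9]), (0.7, [591.7, 194.4, -4.9]), (0.69, [456.3, 161.2, -2.1])]
```

View pics/wr1.png

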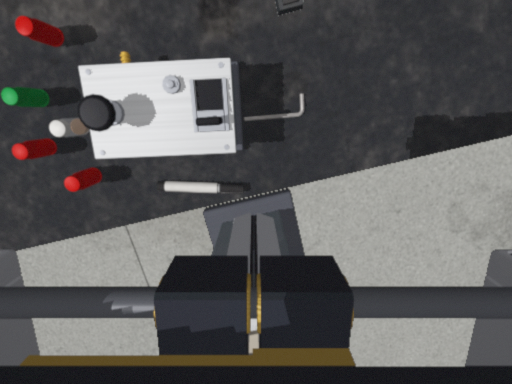

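Seen from above: black knob at (97,112), pin at (172,84), vent tab at (209,121), hex key at (275,115), marker at (203,187). I'll get the unit's yaw from the deck edges.

```bash
python3 - <<'E'
from h import *
p=cap('wrist','wr2')
im=p['frame'].astype(int)
m=((im.min(2)>150)).astype(np.uint8)
m[:40]=0;m[175:]=0;m[:,:70]=0;m[:,260:]=0
m=cv2.morphologyEx(m,cv2.MORPH_OPEN,np.ones((3,3)))
n,l,st,_=cv2.connectedComponentsWithStats(m); i=1+np.argmax(st[1:,4])
c=max(cv2.findContours((l==i).astype(np.uint8),0,2)[0],key=cv2.contourArea)[:,0]
R,t,K=map(np.array,(p['R'],p['t'],p['mtx']))
def at(u,z):
    d=R.T@np.linalg.inv(K)@np.array([*u,1.]);o=-R.T@t; return (o+d*(z-o[2])/d[2])[:2]
W=np.array([at(u,85) for u in c]).astype(np.float32)
h=cv2.convexHull(W); print(cv2.minAreaRect(h)); print(cv2.approxPolyDP(h,6,True)[:,0].round(1))
b=im.sum(2)
for u in [(97,112)]: print('knob',at(u,130))
print('pin',at((172,83),96)); print('tab',at((209,120),115))
cv2.imwrite('pics/wr2c.png',cv2.resize(cv2.cvtColor(p['frame'],4)[40:175,60:260],None,fx=4,fy=4,interpolation=cv2.INTER_CUBIC))
E
```

```text
((522.1580200195312, -3.0817337036132812), (186.6592559814453, 115.39506530761719), 78.73271179199219)
[[ 559.8 -104.8]
 [ 595.8   76.4]
 [ 485.8   98.9]
 [ 448.2  -80.9]]
knob [530.88178852  47.11057146]
pin [544.69863216 -35.01101898]
tab [492.65993639 -68.92572805]
```

View pics/wr2c.png

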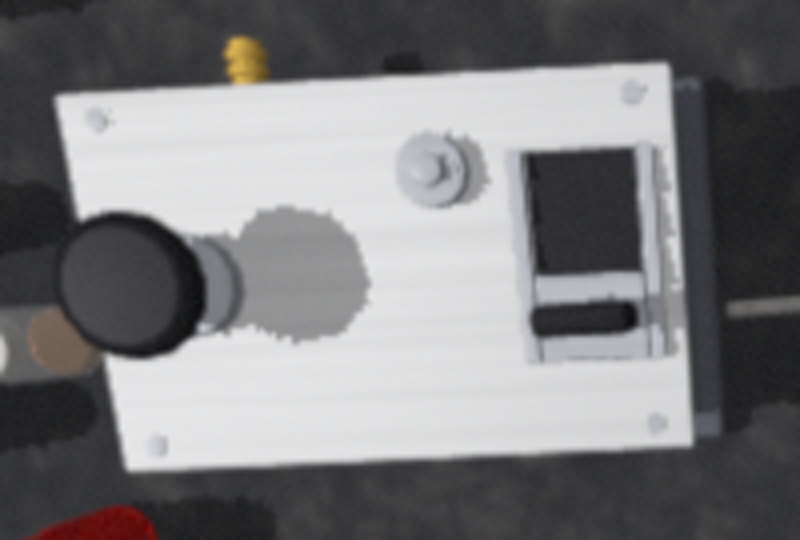

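Request:
move_arm([
  [0,0,-0.006,0.12,-0.18,0.2,1],
  [0,0,-0.006,0.254,-0.364,0.4,1],
  [0,0,-0.006,0.254,-0.364,0.6,1],
  [0,0,-0.006,0.254,-0.364,0.6,1],
  [0,0,-0.006,0.254,-0.364,0.6,1],
])

```text
time_s: 3.07
tcp_pos: [468.5, -61.1, 172.6]
tcp_rot: [0.995, -0.102, -0.002, -0.004]
contact_force: [-1.1, -0.6, 0.3]
opening: 0.5
```

```bash
python3 - <<'E'
from h import *
s=readout.read_state(); print(s['time_s'],s['tcp_pos'],Ro.from_quat(s['tcp_rot']).as_matrix().round(3),s['contact_force'],s['opening'])
p=cap('wrist','wr3')
for q in ['plunger_top','pin_top','vent_tab']: print(q,find(p,q))
print(proj(p,s['tcp_pos']))
p=cap('side','s3');cv2.imwrite('pics/s3c.png',cv2.resize(cv2.cvtColor(p['frame'],4)[100:290,150:350],None,fx=4,fy=3,interpolation=cv2.INTER_CUBIC))
E
```

```text
3.0667 [468.5486929  -61.06868753 172.59616328] [[ 0.979 -0.204 -0.004]
 [-0.204 -0.979  0.009]
 [-0.006 -0.008 -1.   ]] [-1.10273544 -0.5828532   0.33405273] 0.46973029451759224
plunger_top [(0.6, [531.0, 54.5, 125.1])]
pin_top [(0.39, [549.2, -28.4, 96.6])]
vent_tab [(0.65, [494.5, -62.0, 101.0]), (0.18, [532.2, 58.6, 125.1])]
[253.3 214.4]
```

View pics/wr3.png

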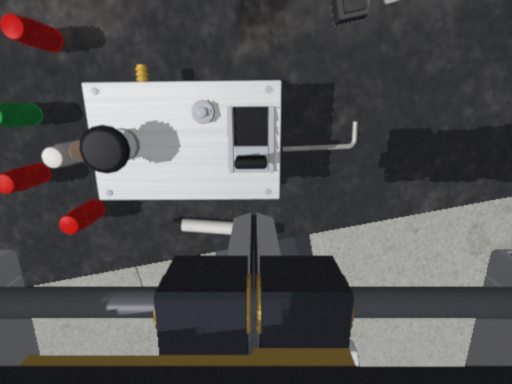

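View pics/s3c.png

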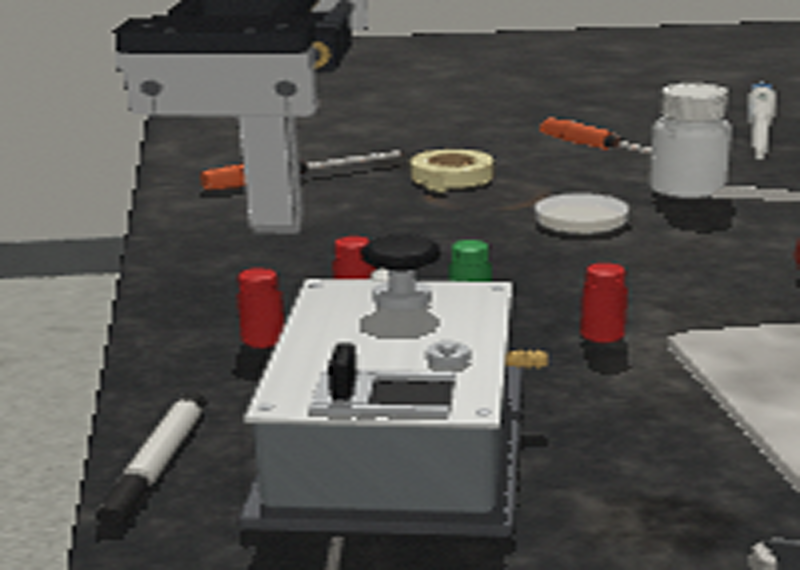

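Request:
move_arm([
  [0,0,0,0,0,0.15,1],
  [0,0,0,0,0,0.3,1],
  [0,0,0,0,0,0.42,1],
  [0,0,0,0,0,0.48,1],
  [0,0,0,0,0,0.48,1],
  [0,0,0,0,0,0.48,1],
])

```text
time_s: 3.82
tcp_pos: [471.9, -61.2, 104.3]
tcp_rot: [0.995, -0.103, 0.002, -0.005]
contact_force: [0.7, -0.5, -0.5]
opening: -0.2
```

Request:
move_arm([
  [0,0,0,0.03,0,0,1],
  [0,0,0,0.06,0,0,1],
  [0,0,0,0.09,0,0,1],
  [0,0,0,0.12,0,0,1],
  [0,0,0,0.15,0,0,1],
  [0,0,0,0.18,0,0,1],
  [0,0,0,0.2,0,0,1],
  [0,0,0,0.22,0,0,1],
  [0,0,0,0.22,0,0,1],
  [0,0,0,0.22,0,0,1],
])

```text
time_s: 4.65
tcp_pos: [504.1, -68.0, 104.3]
tcp_rot: [0.995, -0.103, 0.002, -0.005]
contact_force: [-0.6, -0.1, -0.5]
opening: 0.1
```

```bash
cat > look.py <<'E'
from h import *
import sys
s=readout.read_state(); print(s['time_s'],s['tcp_pos'].round(1),Ro.from_quat(s['tcp_rot']).as_matrix().round(3).tolist(),s['contact_force'].round(1),s['opening'])
f=sys.argv[1]
p=cap('side',f+'s');a=cv2.resize(cv2.cvtColor(p['frame'],4)[160:280,190:320],None,fx=4,fy=4,interpolation=cv2.INTER_CUBIC)
p=cap('scene',f+'c')
b=cv2.resize(cv2.cvtColor(p['frame'],4)[150:250,200:350],None,fx=4,fy=4,interpolation=cv2.INTER_CUBIC)[:, 100:]
for q in ['pump_unit','plunger_top','pin_top','vent_tab']: print(q,find(p,q))
h=min(len(a),len(b));cv2.imwrite('pics/'+f+'.png',cv2.resize(np.hstack([a[:h],b[:h]]),(800,310)))
E
python3 look.py a1
```

```text
4.65 [504.1 -68.  104.3] [[0.979, -0.206, 0.005], [-0.206, -0.979, 0.009], [0.003, -0.009, -1.0]] [-0.6 -0.1 -0.5] 0.14105046188763673
pump_unit [(0.58, [521.9, -1.4, 1.6])]
plunger_top [(0.52, [536.7, 58.5, 131.9])]
pin_top []
vent_tab [(0.64, [493.1, -60.3, 102.0])]
```

View pics/a1.png

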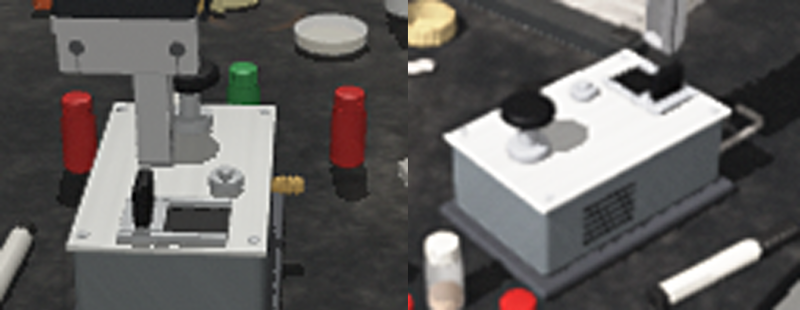

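```bash
python3 - <<'E'
from h import *
s=readout.read_state()
for n,sc in [('side',6),('scene',6)]:
    p=cap(n,'z'+n); u=proj(p,s['tcp_pos']); print(n,u,proj(p,[494,-63,105]),proj(p,[534,56.5,130]), (-np.array(p['R']).T@np.array(p['t'])).round())
    im=cv2.cvtColor(p['frame'],4); x,y=[int(round(v)) for v in u]
    a=cv2.resize(im[y-45:y+45,x-60:x+60],None,fx=6,fy=6,interpolation=cv2.INTER_CUBIC)
    cv2.circle(a,(int((u[0]-x+60)*6),int((u[1]-y+45)*6)),4,(0,0,255),-1)
    v=proj(p,[494,-63,105]);cv2.circle(a,(int((v[0]-x+60)*6),int((v[1]-y+45)*6)),4,(0,255,0),-1)
    cv2.imwrite('pics/z'+n+'c.png',a)
E
```

```text
side [240.1 222.9] [234.5 221.7] [249.3 180.9] [ 468. -681.  474.]
scene [305.2 173.1] [307.5 175.2] [263.1 183. ] [ 91. 591. 617.]
```

View pics/zsidec.png

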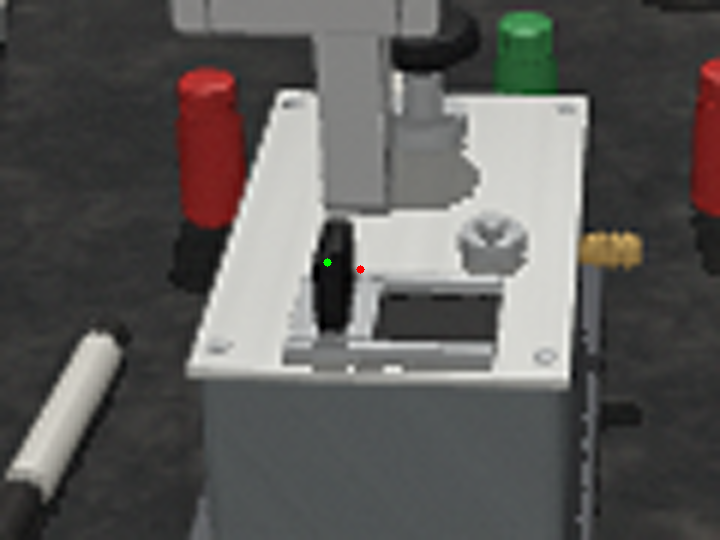

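View pics/zscenec.png

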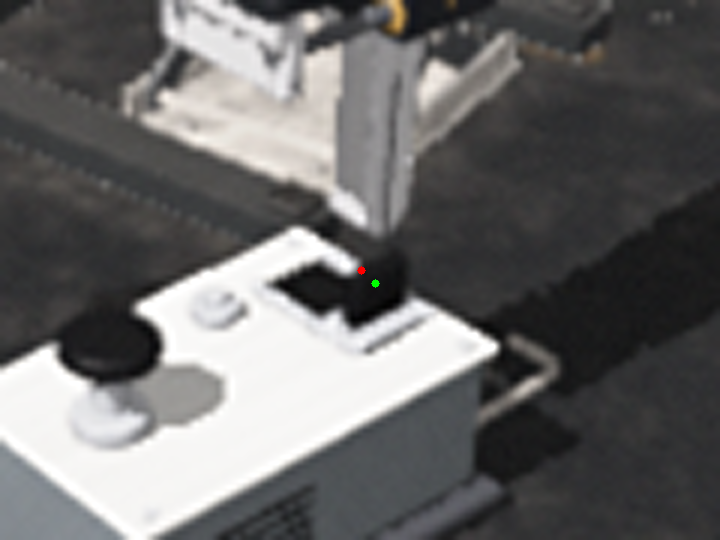

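```bash
python3 - <<'E'
from h import *
s=readout.read_state(); P=[]
for n in ['side','scene']:
    p=cap(n,'q'+n); P.append(np.array(p['mtx'])@np.c_[p['R'],p['t']])
for a,b in [((239.7,212.7),(307.5,165.6)),((239.7,212.7),(306,165)),((239.7,212),(309,166))]:
    X=cv2.triangulatePoints(P[0],P[1],np.float64(a),np.float64(b));X=(X[:3]/X[3]).ravel();print(X.round(1),[ (lambda u:(u[:2]/u[2]).round(1))(q@np.r_[X,1]) for q in P])
print(s['qpos'],s['tcp_pos'])
E
```

```text
[502.4 -70.6 126.5] [array([238.9, 213.2]), array([306.9, 165.2])]
[504.  -69.3 126.8] [array([239.8, 212.7]), array([306.1, 165. ])]
[500.7 -71.3 127.2] [array([238. , 213.1]), array([307.7, 165. ])]
[ 0.08307037  0.53977728  0.00418751  1.99201962 -0.01961302  0.60535886
 -1.6749641 ] [504.04221725 -67.98759488 104.47080335]
```

The images show the closed fingertips about 22 mm above the reported TCP, so they passed over the tab without touching it. I'll back off, go lower and push again with that offset.

Request:
move_arm([
  [0,0,0,-0.12,0,0,1],
  [0,0,0,-0.22,0,0,1],
  [0,0,0,-0.22,0,0,1],
  [0,0,0,-0.22,0,0.06,1],
  [0,0,0,-0.22,0,0.12,1],
  [0,0,0,-0.22,0,0.17,1],
  [0,0,0,-0.22,0,0.17,1],
  [0,0,0,-0.22,0,0.17,1],
])

```text
time_s: 5.82
tcp_pos: [471.8, -61.0, 77.9]
tcp_rot: [0.995, -0.103, 0.001, -0.005]
contact_force: [-0.5, 0.0, -0.6]
opening: 0.6
```

```bash
python3 look.py a2
```

```text
5.8167 [471.8 -61.   77.9] [[0.979, -0.206, 0.004], [-0.206, -0.979, 0.009], [0.002, -0.009, -1.0]] [-0.5  0.  -0.6] 0.6401914493946422
pump_unit [(0.78, [521.7, -5.3, -0.6])]
plunger_top [(0.77, [536.2, 57.7, 133.2])]
pin_top []
vent_tab [(0.48, [493.6, -63.4, 105.3])]
```

View pics/a2.png

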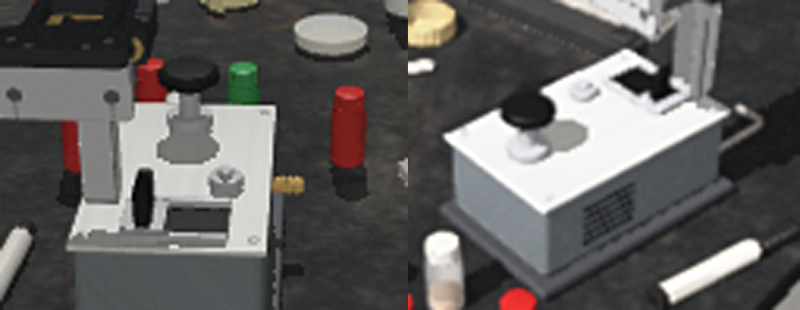

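The fingertip now stands just in front of the tab, level with its upper half. Pushing.

Request:
move_arm([
  [0,0,0,0.03,0,0,1],
  [0,0,0,0.06,0,0,1],
  [0,0,0,0.09,0,0,1],
  [0,0,0,0.12,0,0,1],
  [0,0,0,0.15,0,0,1],
  [0,0,0,0.18,0,0,1],
  [0,0,0,0.2,0,0,1],
  [0,0,0,0.22,0,0,1],
  [0,0,0,0.22,0,0,1],
])

```text
time_s: 6.87
tcp_pos: [505.4, -67.9, 79.2]
tcp_rot: [0.995, -0.103, 0.003, -0.005]
contact_force: [-0.1, 0.4, 0.3]
opening: 0.2
```

```bash
python3 look.py a3
```

```text
6.8667 [505.4 -67.9  79.2] [[0.979, -0.205, 0.007], [-0.205, -0.979, 0.009], [0.005, -0.01, -1.0]] [-0.1  0.4  0.3] 0.22240343354796013
pump_unit [(0.82, [520.0, -1.6, 1.9])]
plunger_top [(0.64, [535.6, 62.1, 133.2])]
pin_top []
vent_tab [(0.59, [519.8, -66.1, 102.7])]
```

View pics/a3.png

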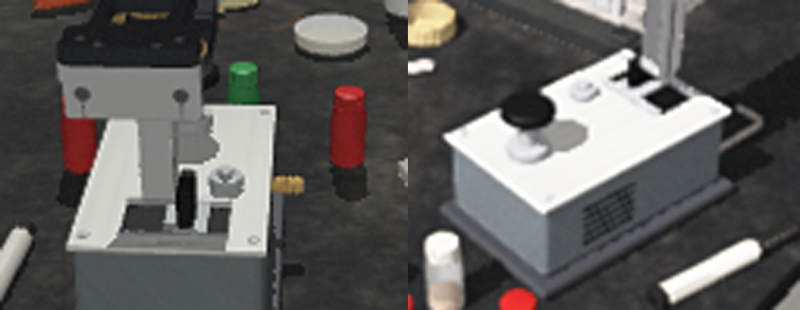

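Request:
move_arm([
  [0,0,0,0.01,0,0,1],
  [0,0,0,0.02,0,0,1],
  [0,0,0,0.03,0,0,1],
  [0,0,0,0.03,0,0,1],
])

```text
time_s: 7.5
tcp_pos: [508.5, -68.9, 79.3]
tcp_rot: [0.995, -0.103, 0.002, -0.004]
contact_force: [-3.1, 0.4, 2.5]
opening: 0.1
```

Request:
move_arm([
  [0,0,0,0.01,0,0,1],
  [0,0,0,0.02,0,0,1],
  [0,0,0,0.02,0,0,1],
])

```text
time_s: 7.75
tcp_pos: [508.4, -68.9, 78.9]
tcp_rot: [0.995, -0.103, -0.001, -0.005]
contact_force: [-7.2, 2.0, 4.7]
opening: 0.2
```

```bash
python3 look.py a4
```

```text
7.75 [508.4 -68.9  78.9] [[0.979, -0.205, -0.001], [-0.205, -0.979, 0.009], [-0.003, -0.009, -1.0]] [-7.2  2.   4.7] 0.23086926430376814
pump_unit [(0.79, [518.0, -1.6, 2.2])]
plunger_top [(0.6, [535.8, 57.6, 132.6])]
pin_top []
vent_tab [(0.43, [520.7, -2.7, 0.8]), (0.42, [524.1, -66.4, 103.0])]
```

View pics/a4.png

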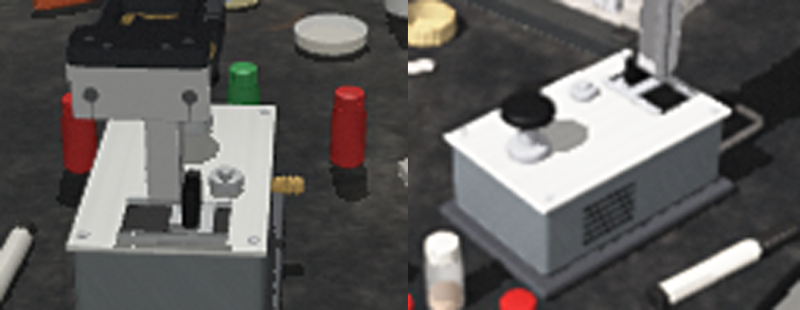

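The tab is at its stop: the force rose to 7 N with no further motion, and it has travelled about 30 mm. Now I'll retreat, lift and go over the knob.

Request:
move_arm([
  [0,0,0,-0.04,0,0,1],
  [0,0,0,-0.07,0,0,1],
  [0,0,0,-0.07,0,-0.2,1],
  [0,0,0,-0.07,0,-0.45,1],
  [0,0,0,-0.07,0,-0.6,1],
  [0,0,0,-0.05,-0.2,-0.6,1],
  [0,0,0,-0.02,-0.45,-0.6,1],
  [0,0,0,0,-0.7,-0.6,1],
  [0,0,0,0,-0.857,-0.6,1],
  [0,0,0,0,-0.857,-0.6,1],
  [0,0,0,0,-0.857,-0.5,1],
  [0,0,0,0,-0.857,-0.4,1],
  [0,0,0,0,-0.857,-0.4,1],
  [0,0,0,0,-0.857,-0.4,1],
])

```text
time_s: 9.22
tcp_pos: [534.7, 55.5, 139.8]
tcp_rot: [0.995, -0.104, -0.001, -0.004]
contact_force: [0.3, -0.6, 0.7]
opening: 0.1
```

```bash
python3 look.py a5; python3 - <<'E'
from h import *
cap('wrist','a5w')
E
```

```text
9.2167 [534.7  55.5 139.8] [[0.979, -0.206, -0.001], [-0.206, -0.978, 0.009], [-0.003, -0.008, -1.0]] [ 0.3 -0.6  0.7] 0.09337390149029713
pump_unit [(0.75, [518.0, -4.6, 1.7])]
plunger_top [(0.64, [533.8, 56.0, 133.9])]
pin_top []
vent_tab [(0.43, [522.4, -66.8, 104.4])]
```

View pics/a5.png

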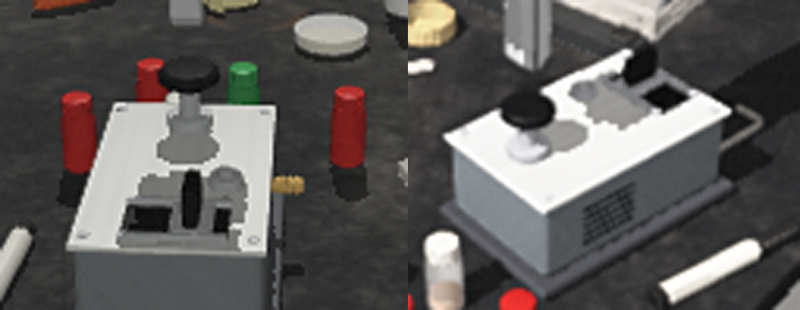

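View pics/a5w.png

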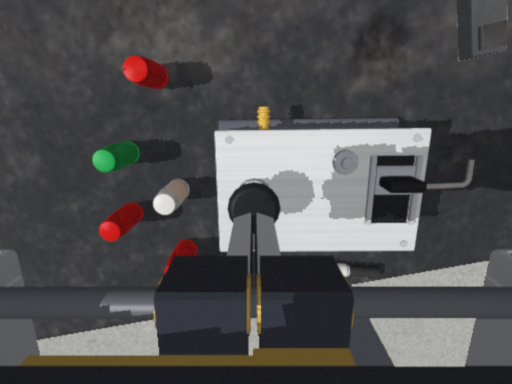

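Request:
move_arm([
  [0,0,0,0,0,0.06,1],
  [0,0,0,0,0,0.12,1],
  [0,0,0,0,0,0.17,1],
  [0,0,0,0,0,0.19,1],
  [0,0,0,0,0,0.19,1],
])

```text
time_s: 9.98
tcp_pos: [534.3, 56.4, 110.7]
tcp_rot: [0.995, -0.103, -0.001, -0.004]
contact_force: [0.0, 0.8, -0.6]
opening: 0.9
```

Request:
move_arm([
  [0,0,0,0,0,0.02,1],
  [0,0,0,0,0,0.04,1],
  [0,0,0,0,0,0.05,1],
  [0,0,0,0,0,0.05,1],
])

```text
time_s: 10.32
tcp_pos: [534.8, 56.5, 103.4]
tcp_rot: [0.995, -0.103, -0.001, -0.005]
contact_force: [0.2, -0.7, 4.1]
opening: 0.4
```

```bash
python3 look.py a6
```

```text
10.3167 [534.8  56.5 103.4] [[0.979, -0.206, -0.001], [-0.206, -0.979, 0.009], [-0.003, -0.009, -1.0]] [ 0.2 -0.7  4.1] 0.36710509442419365
pump_unit [(0.59, [517.8, -2.3, -0.7])]
plunger_top [(0.62, [399.8, -2.9, 2.8]), (0.53, [537.6, 56.0, 125.4])]
pin_top []
vent_tab [(0.72, [521.3, -68.5, 104.3])]
```

View pics/a6.png

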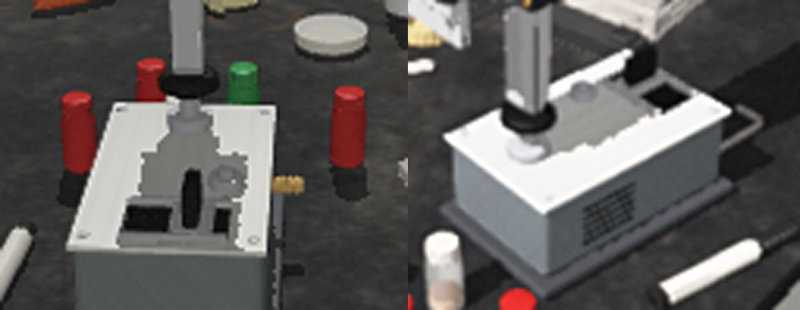

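Request:
move_arm([
  [0,0,0,0,0,0.02,1],
  [0,0,0,0,0,0.04,1],
  [0,0,0,0,0,0.06,1],
  [0,0,0,0,0,0.06,1],
])

```text
time_s: 10.95
tcp_pos: [534.8, 56.5, 94.6]
tcp_rot: [0.995, -0.103, -0.001, -0.004]
contact_force: [0.3, 0.2, 7.6]
opening: 0.4
```

Request:
move_arm([
  [0,0,0,0,0,0.015,1],
  [0,0,0,0,0,0.03,1],
  [0,0,0,0,0,0.03,1],
])

```text
time_s: 11.2
tcp_pos: [534.8, 56.4, 90.3]
tcp_rot: [0.995, -0.103, -0.001, -0.004]
contact_force: [-1.3, -0.5, 8.9]
opening: 0.5
```

Request:
move_arm([
  [0,0,0,0,0,0.01,1],
  [0,0,0,0,0,0.015,1],
  [0,0,0,0,0,0.015,1],
])

```text
time_s: 11.45
tcp_pos: [534.9, 56.5, 89.6]
tcp_rot: [0.995, -0.103, -0.001, -0.005]
contact_force: [-3.4, 0.3, 17.7]
opening: 0.4
```

Bottom stop reached at a reported z of 89.6 (17.7 N), so the knob top is at about 107.6 when up. Releasing, then checking the pin.

Request:
move_arm([
  [0,0,0,0,0,-0.04,1],
  [0,0,0,0,0,-0.08,1],
  [0,0,0,0,0,-0.12,1],
  [0,0,0,0,0,-0.15,1],
  [0,0,0,0,0,-0.15,1],
  [0,0,0,0,0,-0.15,1],
])

```text
time_s: 11.95
tcp_pos: [534.6, 56.2, 111.8]
tcp_rot: [0.995, -0.103, -0.001, -0.005]
contact_force: [-0.9, -0.1, -0.2]
opening: 0.2
```

```bash
python3 look.py a7
```

```text
11.95 [534.6  56.2 111.8] [[0.979, -0.206, -0.001], [-0.206, -0.979, 0.009], [-0.003, -0.009, -1.0]] [-0.9 -0.1 -0.2] 0.15676376755488775
pump_unit [(0.92, [520.2, -4.0, 1.3])]
plunger_top [(0.46, [536.5, 57.1, 133.0])]
pin_top [(0.46, [547.3, -27.5, 118.2])]
vent_tab [(0.42, [523.3, -69.1, 101.9])]
```

View pics/a7.png

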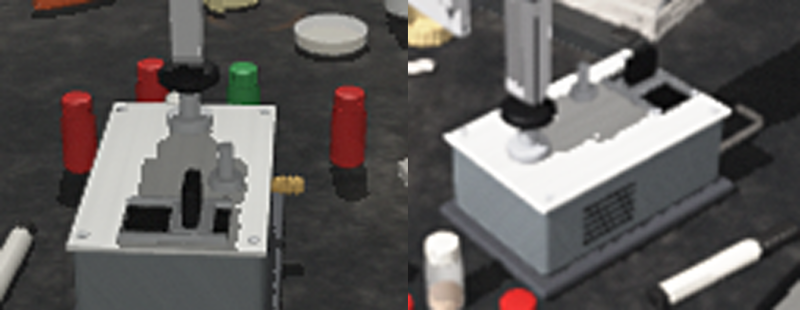

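The pin has clearly risen, with its top at about z = 118. More full strokes.

Request:
move_arm([
  [0,0,0,0,0,0.04,1],
  [0,0,0,0,0,0.08,1],
  [0,0,0,0,0,0.12,1],
  [0,0,0,0,0,0.143,1],
  [0,0,0,0,0,0.147,1],
  [0,0,0,0,0,0.147,1],
  [0,0,0,0,0,0.147,1],
  [0,0,0,0,0,0.11,1],
  [0,0,0,0,0,0.07,1],
  [0,0,0,0,0,0.03,1],
  [0,0,0,0,0,0,1],
  [0,0,0,0,0,0,1],
  [0,0,0,0,0,0,1],
])

```text
time_s: 13.33
tcp_pos: [534.0, 56.2, 111.4]
tcp_rot: [0.995, -0.103, -0.001, -0.004]
contact_force: [-0.2, -0.7, 0.9]
opening: 0.3
```

```bash
python3 look.py a8
```

```text
13.3333 [534.   56.2 111.4] [[0.979, -0.206, -0.002], [-0.206, -0.979, 0.009], [-0.004, -0.008, -1.0]] [-0.2 -0.7  0.9] 0.3229145193237385
pump_unit [(0.97, [520.4, -4.6, -0.0])]
plunger_top [(0.72, [535.9, 57.5, 133.3])]
pin_top [(0.62, [546.6, -28.6, 132.7])]
vent_tab [(0.71, [521.1, -66.8, 103.0])]
```

View pics/a8.png

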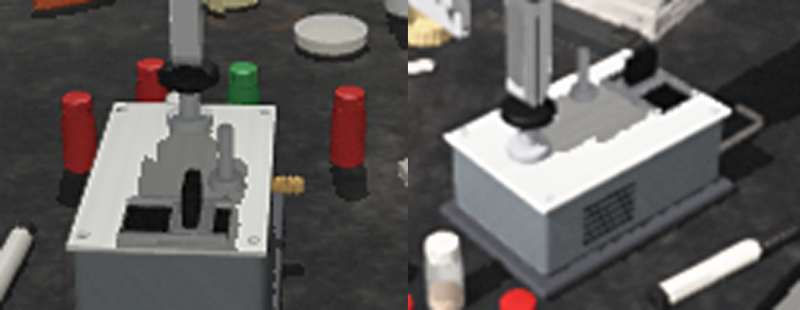

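Request:
move_arm([
  [0,0,0,0,0,0.04,1],
  [0,0,0,0,0,0.08,1],
  [0,0,0,0,0,0.12,1],
  [0,0,0,0,0,0.142,1],
  [0,0,0,0,0,0.146,1],
  [0,0,0,0,0,0.146,1],
  [0,0,0,0,0,0.146,1],
  [0,0,0,0,0,0.11,1],
  [0,0,0,0,0,0.07,1],
  [0,0,0,0,0,0.03,1],
  [0,0,0,0,0,0,1],
  [0,0,0,0,0,0,1],
  [0,0,0,0,0,0,1],
])

```text
time_s: 14.72
tcp_pos: [533.7, 56.2, 111.0]
tcp_rot: [0.995, -0.103, -0.002, -0.004]
contact_force: [0.1, 0.2, -0.7]
opening: 0.5
```

```bash
python3 look.py a9
```

```text
14.7167 [533.7  56.2 111. ] [[0.979, -0.206, -0.003], [-0.206, -0.979, 0.009], [-0.004, -0.008, -1.0]] [ 0.1  0.2 -0.7] 0.4859439766981069
pump_unit [(0.68, [520.8, -2.9, 1.8])]
plunger_top [(0.61, [538.0, 55.5, 129.5])]
pin_top [(0.43, [549.2, -29.0, 138.9])]
vent_tab [(0.51, [522.8, -66.1, 102.7])]
```

Request:
move_arm([
  [0,0,0,0,0,0.04,1],
  [0,0,0,0,0,0.08,1],
  [0,0,0,0,0,0.12,1],
  [0,0,0,0,0,0.142,1],
  [0,0,0,0,0,0.146,1],
  [0,0,0,0,0,0.146,1],
  [0,0,0,0,0,0.146,1],
  [0,0,0,0,0,0.11,1],
  [0,0,0,0,0,0.07,1],
  [0,0,0,0,0,0.03,1],
  [0,0,0,0,0,0,1],
  [0,0,0,0,0,0,1],
  [0,0,0,0,0,0,1],
])

```text
time_s: 16.1
tcp_pos: [533.5, 56.1, 110.5]
tcp_rot: [0.995, -0.103, -0.002, -0.004]
contact_force: [-0.2, -0.4, -0.1]
opening: 0.2
```

```bash
python3 look.py a10
```

```text
16.1 [533.5  56.1 110.5] [[0.979, -0.206, -0.003], [-0.206, -0.979, 0.009], [-0.005, -0.008, -1.0]] [-0.2 -0.4 -0.1] 0.2399837311804659
pump_unit [(0.65, [523.2, -3.5, -0.1])]
plunger_top [(0.49, [533.8, 57.1, 131.5])]
pin_top [(0.43, [545.6, -26.9, 139.4])]
vent_tab [(0.46, [523.5, -68.6, 101.0])]
```

View pics/a9.png

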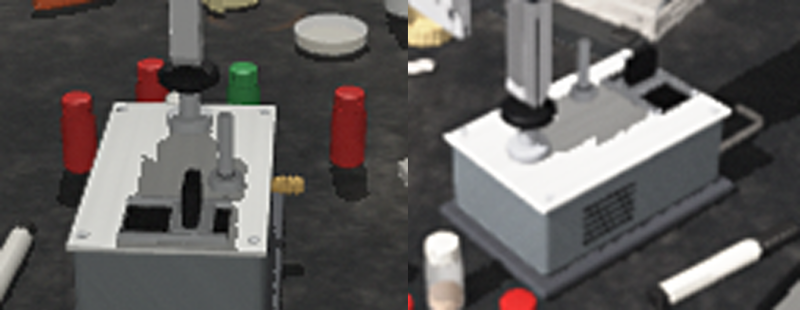

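View pics/a10.png

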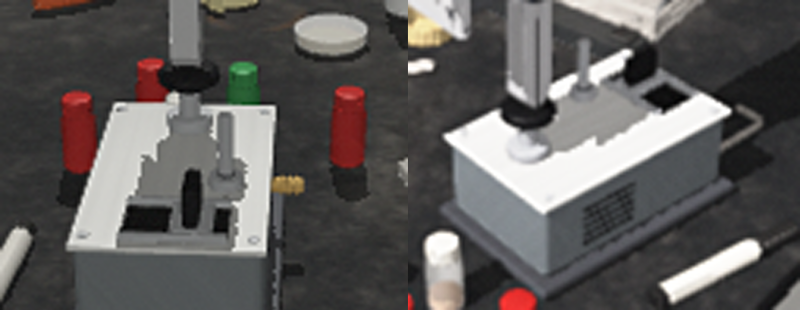

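The pin looks the same after the last stroke. I'll do one more stroke, reading the force at the bottom to confirm it's full.

Request:
move_arm([
  [0,0,0,0,0,0.04,1],
  [0,0,0,0,0,0.08,1],
  [0,0,0,0,0,0.12,1],
  [0,0,0,0,0,0.138,1],
  [0,0,0,0,0,0.142,1],
  [0,0,0,0,0,0.142,1],
  [0,0,0,0,0,0.142,1],
])

```text
time_s: 16.98
tcp_pos: [534.5, 56.3, 89.7]
tcp_rot: [0.995, -0.103, -0.001, -0.004]
contact_force: [-0.0, -0.2, 7.9]
opening: 0.5
```

Request:
move_arm([
  [0,0,0,0,0,-0.04,1],
  [0,0,0,0,0,-0.08,1],
  [0,0,0,0,0,-0.12,1],
  [0,0,0,0,0,-0.15,1],
  [0,0,0,0,0,-0.2,1],
  [0,0,0,0,0,-0.4,1],
  [0,0,0,0,0,-0.6,1],
  [0,0,0,0,0,-0.7,1],
  [0,0,0,0,0,-0.7,1],
  [0,0,0,0,0,-0.7,1],
])

```text
time_s: 17.82
tcp_pos: [534.8, 55.3, 195.1]
tcp_rot: [0.995, -0.104, -0.001, -0.004]
contact_force: [0.0, -0.4, -0.2]
opening: 0.6
```

```bash
python3 look.py a11; python3 - <<'E'
from h import *
p=cap('scene','f')
for q in ['vial','marker','hexkey','pump_unit']: print(q,find(p,q))
def crop(f):
    return cv2.resize(cv2.imread('pics/'+f+'.png')[175:235,220:280],None,fx=6,fy=6,interpolation=cv2.INTER_CUBIC)
cv2.imwrite('pics/cmp.png',np.hstack([crop('a9s'),crop('a11s')]))
E
```

```text
17.8167 [534.8  55.3 195.1] [[0.979, -0.206, -0.0], [-0.206, -0.979, 0.009], [-0.002, -0.009, -1.0]] [ 0.  -0.4 -0.2] 0.5779948494004533
pump_unit [(0.61, [523.9, -4.3, -2.5])]
plunger_top [(0.55, [535.4, 55.5, 131.1])]
pin_top [(0.63, [546.7, -26.0, 137.8])]
vent_tab [(0.71, [525.2, -68.7, 102.1])]
vial [(0.9, [459.7, 164.8, -0.9]), (0.83, [518.1, 214.6, -3.6]), (0.74, [661.7, 139.7, -5.4])]
marker [(0.89, [398.7, -4.3, 1.5])]
hexkey [(0.4, [490.9, -148.4, 2.7]), (0.23, [540.8, 153.4, 3.2])]
pump_unit [(0.6, [521.9, -1.0, -0.7])]
```

View pics/a11.png

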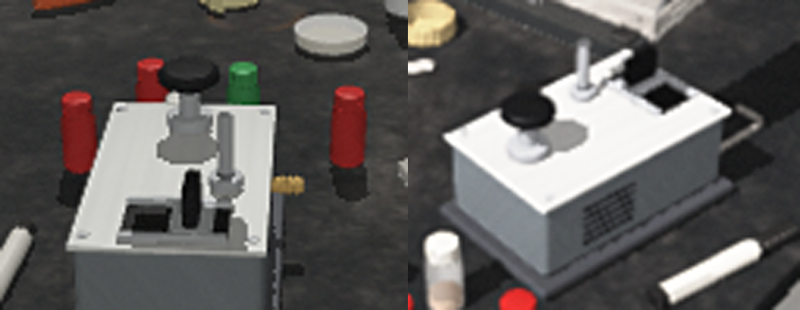

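View pics/cmp.png

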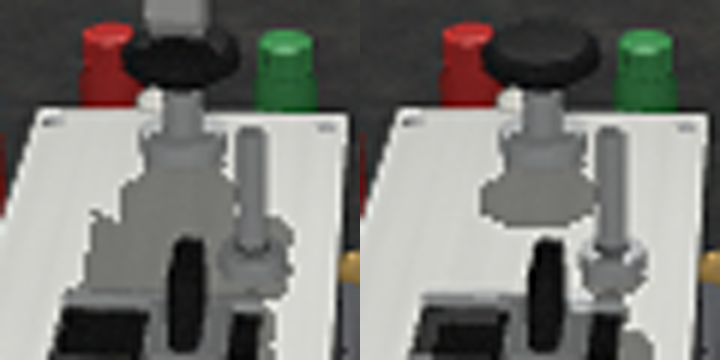

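The pin is at the same height as two strokes ago, with the dark ring visible just above its bushing. The knob is up, the vent is shut and the robot is clear. Handing in.

```bash
python3 -c "
from cell import ticket; print(ticket.job_done())"
```

```text
the job is handed in; nothing more can be done
None
```

I handed the job in at about 18 s of the 51 s allowed. No verdict was reported, so the result rests on my own checks.

**What I did:** I pushed the vent tab about 30 mm to its stop with the closed fingertips, where the force rose to 7 N and the tab moved no further. I then pressed the knob fully down and released it five times. The highest force I read was 18 N, but I did not read it at the bottom of three of the strokes.

**Last checks:**
- **Pin:** its top was at about z = 138 mm (136 mm expected when fully out), with the dark ring showing just above the bushing. It rose no further on the last two strokes.
- **Knob and vent:** the knob was fully back up and the vent was shut.
- **Unit and other things:** the unit, marker and hex key were within a few millimetres of where they started, which is within the measuring error. The vial looks unmoved in the pictures, but I took no separate measurement of it among its look-alikes.
- **Robot:** it was clear of everything, with no contact force.

**What failed or disagreed:**
- **Missed first push:** the closed fingertips were about 22 mm above the reported TCP, so the first push passed over the tab without touching it. I corrected for that offset afterwards.
- **Force at the bottom of the last stroke:** it read only 8 N, against 18 N on the first. It reached the same depth (reported z 89.7, against 89.6 mm), so I take it as a full stroke.

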